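# Refit the speed knob on the drill's control box and hold it pressed

## Robot

A 7-joint arm with a two-finger parallel gripper is mounted at the origin on the work surface. World frame = base frame: x ahead of the robot, y to its left, z up, the work surface at z = 0. Lengths are in m, angles in rad, forces in N, time in s.
With the tool pointing down it reaches from about 0.4 to 0.85 m from the base axis. Payload 4.5 kg.
Tool frame: the origin (TCP) lies on the centre line of the jaws, within the pads' length; the fingertips stand 8 mm ahead of it and the grasp point (between the pads) lies 11 mm behind it; z points along the fingers, x is the direction in which the jaws open and shut, and the axes are right-handed (so a half turn about z gives the same grasp; the last joint's range is limited). The gripper opens to 88 mm and grips with 3 to 60 N. Pads are 18 mm wide; open, the fingers measure 123 mm over their backs; the gripper's body (75 mm by 187 mm) begins 45 mm behind the grasp point.
Start: joints at [1.307, 0.689, -0.195, 1.565, 0.157, 0.902, -0.215], TCP at [0.183, -0.598, 0.247] pointing down, gripper open.
Joint ranges: [-3.01, 3.01], [-0.46, 2.08], [-1.47, 1.51], [0.13, 2.56], [-1, 4.14], [0.04, 2.09], [-2.66, 2.66]. Speed limits (rad/s): [2.57, 2.57, 3.14, 3.14, 3.14, 3.14, 3.14].

## Interface

Orientations are given as a unit quaternion [x, y, z, w].
In Python, from plant import get_state, snapshot, finish_job, boxes_of, pinpoint gives the robot as it stands.
- The arm moves only by the shell command python3 -m creep 'ROWS' [FORCE]. ROWS is JSON, a list of rows, each an object with "hand": the finger opening in m, from 0 to 0.0881; "slide": the shift along the tool's x, y, z in m, a list of three; "turn": the turn about the tool's z in degrees. A call has 1 to 5 rows; each row shifts and turns the commanded pose from where the row before left it, along the tool's axes as they then stand; what a row does not reach is not made up. A row lasts 1/8 s, in which the tool goes at most 62.5 mm and 10.7 degrees, less where a joint would pass 70% of its speed; a pose out of reach is approached as far as the arm can. A call is refused whole if a number of a shift passes 0.0625 or a number of a turn 10.7, either way. A call with a gripper value outside its range is refused whole. The fingers move at their own pace and stop on an object; FORCE is the grip in N (left out, the last holds). Time passes only in rows, so rows that do not move let the fingers close. It gives the time, the measured TCP pose, the force and the opening at its end, in the units of the state.
- get_state(): the state, without advancing time (a new reading comes with each control period).
- snapshot(name): name is "side" or "top" or "wrist"; returns a dict with "frame" (400x640x3 uint8, red, green, blue), "depth" (400x640 float32, m along the optical axis (not along the pixel's ray), 0 where there is no reading), "mtx" (3x3 intrinsics, pixels), "camera_from_world" (4x4, takes a point from world to camera coordinates). Camera axes: x right, y down, z forward; pixel columns grow to the right and rows downward; lengths in m; the calibration is good to about 2 mm. The wrist camera is an equidistant fisheye: a pixel r from the principal point sees the ray r / f radians off the axis. A picture is of the moment at which its call begins.
- finish_job(): hands the job in, once; it reports no verdict.
Trained networks look in a picture, given as the dict that the camera call returned (one of the last four; its "shot" number tells which), for a name from the list of things; names that differ only in an ending like _2 or _b are one class to them, and where a whole thing is asked for, a point or a joint stands for the part that bears it (a point fixed in the world has none). Each returns a list of dicts, best first, with "conf" (0 to 1); they miss things now and then, are a little off and sometimes report something else, mostly with a low value. They report only what shows in the picture. A call takes as long as a camera call. They do not tell look-alikes from the thing itself.
- boxes_of(target, picture): "uv" ([column, row] in pixels, amid what is visible of it).
- pinpoint(target, picture): "uv" ([column, row] in pixels: a listed point, or the origin of a listed thing).
The state is a dict: "clock": time; "q": joint angles; "qd": joint speeds; "joint_torque": joint torques, N m; "tool_pos": TCP position; "eef_rot": TCP orientation; "contact_force": force on the tool from outside, world axes, zero at the start; "moment": the same for the moment, N m; "opening": opening from 0.0 (shut) to 1.0 (fully open).
Only numpy, scipy, OpenCV 4.12 (cv2) and the standard library are available. Lean on these libraries where they do the work, as an engineer would, in place of code of your own. Each camera call takes 0.05 s, during which the arm holds its last target.

## Task

The speed knob has come off the grey control box of the bench drill. First turn the box's main switch clockwise until it clicks over to off and let go of it; then pick the loose pointer knob up from the bench, turn it so that its D-shaped bore matches the D-shaft on the box, push it fully home on the shaft and press it right down against the shaft's spring. The job ends holding: finish with the knob still gripped and still pressed right down, with the other things on the bench left where they were.

Things in the scene. Friction and masses are not known exactly. Their poses are not given: they have to be found in the camera images.
- isolator (a joint): turn of the main switch, rad: 0 as found (on), 1.05 (60 degrees clockwise seen from above) at its other stop (off). An over-centre spring holds it at both ends: it resists with up to 0.17 N m, is on its crest at about 0.52, and past that clicks over to the far stop by itself.
- isolator_grip (a point): main switch: black upright bar grip 50 mm long, 16 wide, a white line on its +x half, on a black disc 56 mm across, on the grey box. The point lies on the vertical turning axis, 31 mm above the box's flat top, 13 mm below the bar's top and 21 mm above the disc's upper face. x runs along the bar and turns with it, y across its flat sides, z up.
- knob_center (a point): loose speed knob: black block 56 mm long, 30 wide between flat parallel sides, 44 high, its +x end tapering to a pointer nose, white line on top towards the nose; about 60 g; stands bore down. Point: on the bore's axis, half-way up (22 mm above the underside). x to the nose, y across the sides, z up. The sides are flat to 24 mm either way of the axis; the nose ends at 32 mm.
- knob_seat (a point): centre of the roof of the knob's blind bore, 18 mm above its underside, same axes as knob_center. The bore is a D, 17.6 mm in diameter, with a flat 2.7 mm from the axis on the nose (+x) side: it fits the shaft only with x along the shaft's x (within about 0.1 rad) and within about 1 mm.
- knob_pointer (a point): end of the knob's pointer nose, 32 mm from the bore's axis along x, half-way up.
- shaft_tip (a point): top centre of the upright steel D-shaft on the box: 16 mm in diameter, one flat 2 mm from the axis, top 4 mm tapering to 12 mm; tip 30 mm above the box's top. z up, x points out of the flat: the knob's nose must point this way. The shaft turns only stiffly (0.4 N m). With the knob home its bore roof rests on the tip, its underside 12 mm above the box (7 pressed).
- shaft_press (a joint): how far the D-shaft is pushed down into the box, m: 0 up, 0.005 at its stop; a spring pushes it up with 3 N at 0 and 10.5 N at the stop.
- tape_roll: bystander: roll of masking tape lying flat, 72 mm across, 25 mm high; origin at the centre of its underside.
- jar: bystander: closed screw jar 64 mm across, 75 mm high, standing; origin at the centre of its underside.
- screwdriver: bystander: screwdriver 190 mm long with a wooden handle, lying on the bench at the right.
- controller: fixed grey control box, 160 (x) x 250 (y) mm, flat top 60 mm above the bench; origin at the centre of its underside. Switch axis at y = +70 mm, D-shaft at y = -70 mm of it (x = 0). A black dial plate with white ticks lies round the D-shaft.
There are look-alikes about, which are no part of the job. There is more than one size of the part that bears knob_center; the job needs the smallest.

How it is judged:
On the way, in this order (a step that is already met when the one before it is completed fails the run):
1. the main switch has clicked over to off (value of joint isolator above 0.9 rad), for 0.2 s.
2. the knob is home on the D-shaft (z of knob_seat in the frame of shaft_tip below 0.002 m and horizontal distance between knob_seat and shaft_tip below 0.003 m and x of knob_pointer in the frame of shaft_tip above 0.025 m and angle between the x axis of knob_seat and the x axis of shaft_tip, either way round below 0.2 rad), for 0.2 s.
At the end, for the whole second after the job is handed in: Switch past 0.9 rad and let go; knob upright (0.15 rad), nose along the flat's direction (0.2 rad), bore roof within 2 mm of the shaft tip and 3 mm sideways; shaft pressed more than 3.5 of its 5 mm and fingers on the knob with over 3 N, all through the last second (all of step 2 and value of joint isolator above 0.9 rad and contact force between the fingers and isolator below 0.1 N and angle between knob_seat's own z axis and vertical below 0.15 rad and value of joint shaft_press above 0.0035 m and contact force between the fingers and knob above 3 N); the arm keeps its last pose, push and grip.
It fails at once if the tape roll is shifted by more than 30 mm (distance of tape_roll from where it was at the start of the episode above 0.03 m).
It fails at once if the jar is shifted by more than 30 mm (distance of jar from where it was at the start of the episode above 0.03 m).
It fails at once if the screwdriver is shifted by more than 30 mm (distance of screwdriver from where it was at the start of the episode above 0.03 m).
It also fails if it takes over 54 s, if anything falls off the work surface, if the arm or the gripper's body presses on something with over 40 N, if the wrist force passes 120 N, or if a joint passes its speed limit or range.

## Working session

There is one attempt and no reset: what is moved stays moved. The work goes in short steps, Python scripts to look and compute and a shell command to move; the robot and the scene stay as the last step left them, time stands still between calls to the robot, and variables do not carry over. Pictures are saved under pics/ and viewed, and the job is handed in when it is done.

```bash
ls; mkdir -p pics; cat > h.py <<'E'
import numpy as np,cv2
from plant import get_state, snapshot, finish_job, boxes_of, pinpoint
from scipy.spatial.transform import Rotation as R
def save(s,n,box=None,size=None):
    f=s["frame"][:,:,::-1]
    if box: f=f[box[1]:box[3],box[0]:box[2]]
    if size: f=cv2.resize(f,size,interpolation=cv2.INTER_CUBIC)
    cv2.imwrite("pics/"+n,f)
def ray(s,uv,fish=False):
    K=s["mtx"];T=s["camera_from_world"]
    x=(uv[0]-K[0,2])/K[0,0];y=(uv[1]-K[1,2])/K[1,1]
    if fish:
        r=np.hypot(x,y); k=np.sin(r)/max(r,1e-9); d=np.array([x*k,y*k,np.cos(r)])
    else: d=np.array([x,y,1.])
    Ri=T[:3,:3].T
    return -Ri@T[:3,3], Ri@d
def atz(s,uv,z,fish=False):
    o,d=ray(s,uv,fish); return o+d*(z-o[2])/d[2]
def atdepth(s,uv):
    o,d=ray(s,uv); z=s["depth"][int(round(uv[1])),int(round(uv[0]))]; return o+d*z
def proj(s,p):
    c=s["camera_from_world"]@np.append(p,1); u=s["mtx"]@(c[:3]/c[2]); return u[:2]
E
python3 - <<'E'
from h import *
np.set_printoptions(precision=4,suppress=True)
print(get_state())
for n in("top","side"):
    s=snapshot(n); save(s,n+"0.png"); print(n,s["mtx"],s["camera_from_world"])
    for t in("isolator_grip","knob_center","knob_pointer","shaft_tip","tape_roll","jar","screwdriver","controller"):
        print(t,[(np.round(d["uv"],1),round(d["conf"],2),np.round(atdepth(s,d["uv"]),3)) for d in pinpoint(t,s)])
E
```

```text
pics
{'clock': 0.0, 'q': array([ 1.3068,  0.69  , -0.1945,  1.5663,  0.1573,  0.9025, -0.2151]), 'qd': array([-0.0008, -0.0007, -0.0017, -0.0011, -0.0016,  0.0008,  0.0001]), 'joint_torque': array([  0.0016, -52.7573,  -1.2668, -15.3432,  -0.0528,   0.0065,
         0.0001]), 'tool_pos': array([ 0.1832, -0.5969,  0.2459]), 'eef_rot': array([ 0.8042, -0.5943, -0.0008, -0.0005]), 'contact_force': array([0.1634, 0.9142, 0.053 ]), 'moment': array([ 0.0021, -0.0073, -0.0086]), 'opening': 0.9940378440249057}
top [[473.0608   0.     319.8736]
 [  0.     473.0608 206.7008]
 [  0.       0.       1.    ]] [[-0.0208 -0.9998  0.0075  0.0063]
 [-0.9901  0.0196 -0.1392  0.5951]
 [ 0.139  -0.0104 -0.9902  1.138 ]
 [ 0.      0.      0.      1.    ]]
isolator_grip [(array([250. , 230.3]), 0.71, array([0.534, 0.16 , 0.104]))]
knob_center [(array([359.8, 180.9]), 0.75, array([ 0.655, -0.106,  0.06 ])), (array([399. , 141.8]), 0.6, array([ 0.754, -0.208,  0.056])), (array([399.3, 192.3]), 0.51, array([ 0.628, -0.206,  0.041])), (array([164.6, 273.7]), 0.47, array([0.437, 0.366, 0.075]))]
knob_pointer [(
[... 1121 characters left out ...]
.061])), (array([356.8, 275.1]), 0.57, array([ 0.641, -0.215,  0.045]))]
knob_pointer [(array([351.2, 231.5]), 0.72, array([ 0.661, -0.092,  0.061])), (array([401.6, 254. ]), 0.64, array([ 0.768, -0.19 ,  0.061])), (array([365.2, 279.1]), 0.62, array([ 0.658, -0.23 ,  0.045]))]
shaft_tip [(array([248.2, 146.6]), 0.6, array([0.424, 0.356, 0.028])), (array([300.6, 199.4]), 0.42, array([0.549, 0.052, 0.06 ]))]
tape_roll [(array([289.3, 284.9]), 0.89, array([ 0.473, -0.182,  0.002]))]
jar [(array([252.6, 145.9]), 0.91, array([0.439, 0.351, 0.032]))]
screwdriver [(array([341.9, 360.1]), 0.8, array([ 0.553, -0.401,  0.026]))]
controller [(array([293.2, 203.7]), 0.67, array([0.525, 0.036, 0.064]))]
```

```bash
python3 - <<'E'
from h import *
s=snapshot("top"); save(s,"top_a.png",(140,110,540,310),(800,400))
save(s,"top_k.png",(330,120,430,220),(600,600))
save(s,"top_b.png",(220,180,340,270),(800,600))
E
```

```text
(no output)
```

View pics/top_a.png

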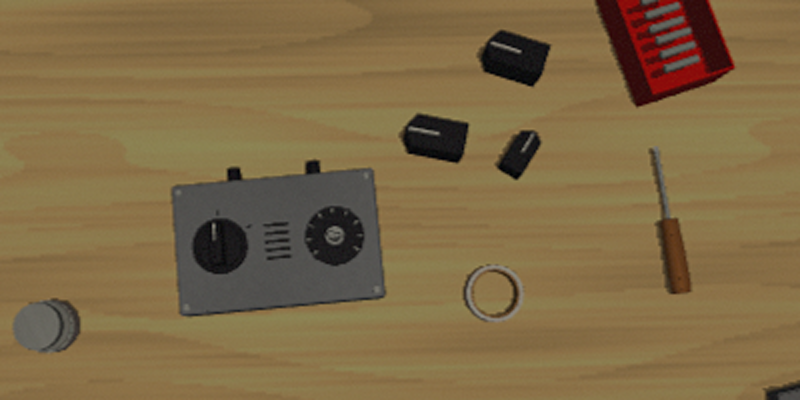

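View pics/top_k.png

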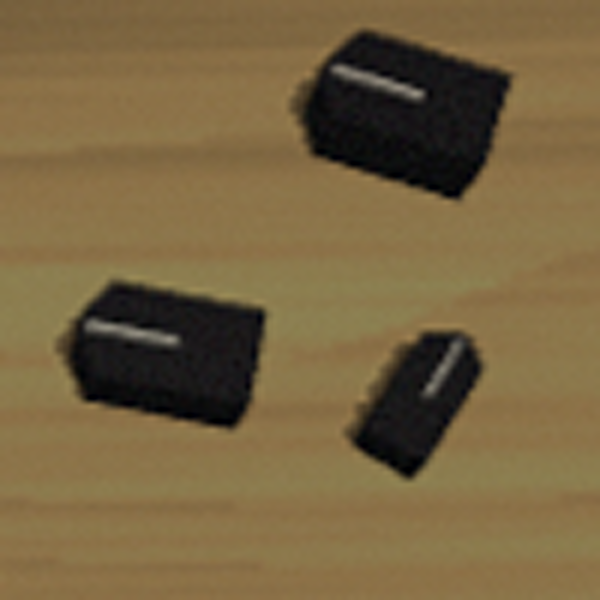

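View pics/top_b.png

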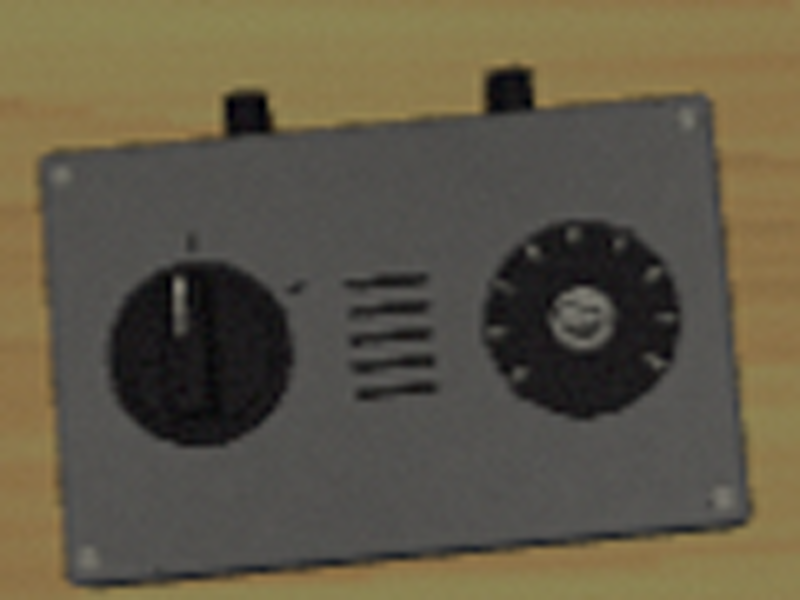

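View pics/side0.png

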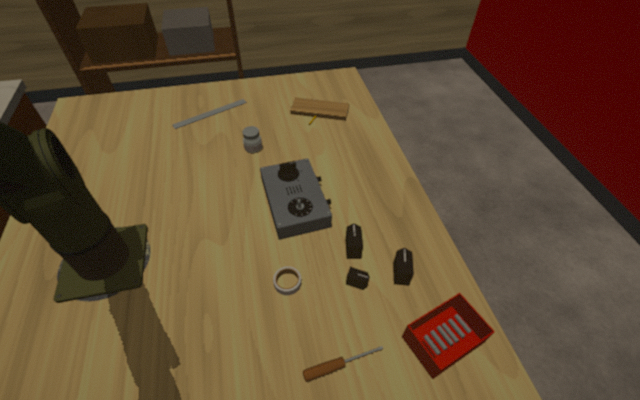

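```bash
cat >> h.py <<'E'
np.set_printoptions(precision=4,suppress=True)
def tool():
    st=get_state(); return st, R.from_quat(st["eef_rot"]).as_matrix(), np.array(st["tool_pos"])
def plan(target,xyaw=None):
    """slide in tool axes from measured pose to world target; turn deg so that tool x points along xyaw (mod 180)"""
    st,M,p=tool(); print("slide",M.T@(np.array(target)-p))
    cur=np.degrees(np.arctan2(M[1,0],M[0,0])); print("xyaw now",cur,"q7",st["q"][6])
    if xyaw is not None: print("turn",[ -( (xyaw-cur+90)%180-90)], "other", )
E
python3 - <<'E'
from h import *
s=snapshot("top")
P=[(229.15,206.25),(323.2,198),(328.45,254.55),(233.2,263.55)]
W=np.array([atz(s,p,0.06) for p in P]);print(W, W.mean(0))
for a,b in((0,1),(3,2)): d=W[a]-W[b];print("y axis yaw",np.degrees(np.arctan2(d[1],d[0]))-90,np.hypot(*d[:2]))
for a,b in((0,3),(1,2)): d=W[a]-W[b];print("x axis yaw",np.degrees(np.arctan2(d[1],d[0])),np.hypot(*d[:2]))
# bar line ends
c=lambda u,v,o,k:(o[0]+u*k[0],o[1]+v*k[1])
k=(120/800,90/600)
a=atz(s,c(178,278,(220,180),k),.104);b=atz(s,c(181,330,(220,180),k),.104);print("bar line",a,b,np.degrees(np.arctan2(*(a-b)[[1,0]])))
# small knob: line on top at z=.044
k=(1/6,1/6)
a=atz(s,c(461,342,(330,120),k),.044);b=atz(s,c(429,394,(330,120),k),.044);print("knob line",a,b,np.degrees(np.arctan2(*(a-b)[[1,0]])))
w=snapshot("wrist");save(w,"w0.png");T=w["camera_from_world"];print(w["mtx"],"cam pos",-T[:3,:3].T@T[:3,3],T[:3,:3])
st,M,p=tool();print("cam in tool",M.T@(-T[:3,:3].T@T[:3,3]-p))
plan([.535,.157,.25],0)
E
```

```text
[[ 0.5981  0.2167  0.06  ]
 [ 0.614  -0.0142  0.06  ]
 [ 0.4752 -0.0239  0.06  ]
 [ 0.4583  0.2062  0.06  ]] [0.5364 0.0962 0.06  ]
y axis yaw 3.949493978598241 0.2314952056159563
y axis yaw 4.195895459704175 0.2306887791548178
x axis yaw 4.321739544534459 0.14011837759343596
x axis yaw 3.991406565291751 0.1391233796514542
bar line [0.5542 0.1673 0.104 ] [0.5358 0.1663 0.104 ] 3.3142923080574658
knob line [ 0.6659 -0.2259  0.044 ] [ 0.644  -0.2115  0.044 ] -33.399855631716996
[[309.7069   0.     317.7743]
 [  0.     309.7069 204.3394]
 [  0.       0.       1.    ]] cam pos [ 0.2495 -0.5773  0.3837] [[ 0.2935 -0.956  -0.0007]
 [-0.9214 -0.283   0.2664]
 [-0.2549 -0.0775 -0.9639]]
cam in tool [ 0.0001 -0.0691 -0.1369]
slide [-0.6181 -0.5575 -0.0033]
xyaw now -72.93576198941983 q7 -0.21509645537837138
turn [np.float64(-72.93576198941983)] other
```

View pics/w0.png

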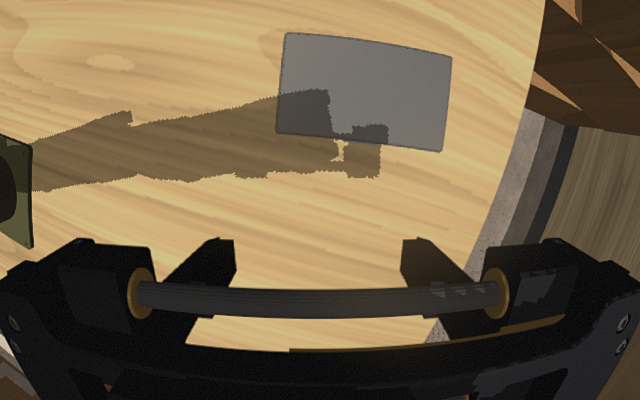

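```bash
python3 -m creep '[{"hand":0.06,"slide":[-0.03,-0.05,0],"turn":0},{"hand":0.06,"slide":[-0.03,-0.05,0],"turn":0},{"hand":0.06,"slide":[-0.03,-0.05,0],"turn":0},{"hand":0.06,"slide":[-0.03,-0.05,0],"turn":0},{"hand":0.06,"slide":[-0.03,-0.05,0],"turn":0}]' 40
python3 -m creep '[{"hand":0.06,"slide":[-0.03,-0.05,0],"turn":0},{"hand":0.06,"slide":[-0.03,-0.05,0],"turn":0},{"hand":0.06,"slide":[-0.03,-0.05,0],"turn":0},{"hand":0.06,"slide":[-0.05,-0.02,0],"turn":0},{"hand":0.06,"slide":[-0.05,-0.02,0],"turn":0}]'
python3 - <<'E'
from h import *
plan([.5314,.166,.2],-86);print(get_state()["q"],get_state()["clock"])
w=snapshot("wrist");save(w,"w1.png")
E
```

```text
clock: 1.68
tool_pos: [0.3797, -0.3794, 0.247]
eef_rot: [0.804, -0.594, 0.0, 0.0]
contact_force: [-0.5, -0.9, -0.4]
opening: 0.681
clock: 2.3
tool_pos: [0.5048, -0.1415, 0.2467]
eef_rot: [0.804, -0.594, 0.0, -0.0]
contact_force: [1.1, 0.4, 0.5]
opening: 0.68
slide [-0.2861 -0.1157  0.0468]
xyaw now -72.9212926267458 q7 -1.1994127360712694
turn [np.float64(13.078707373254204)] other
[ 0.2719  0.5562 -0.1371  1.8702  0.1091  0.7218 -1.1994] 2.3
```

View pics/w1.png

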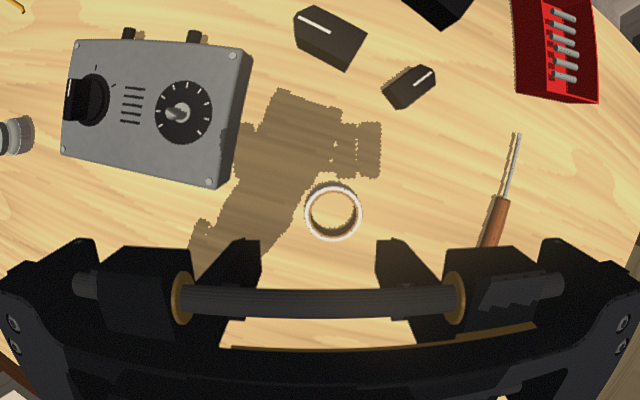

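```bash
python3 -m creep '[{"hand":0.06,"slide":[-0.057,-0.023,0],"turn":0},{"hand":0.06,"slide":[-0.057,-0.023,0],"turn":0},{"hand":0.06,"slide":[-0.057,-0.023,0],"turn":0},{"hand":0.06,"slide":[-0.057,-0.023,0],"turn":0},{"hand":0.06,"slide":[-0.04,-0.02,0],"turn":8}]'
python3 -m creep '[{"hand":0.06,"slide":[0,0,0],"turn":5},{"hand":0.06,"slide":[0,0,0],"turn":0}]'
python3 - <<'E'
from h import *
plan([.5314,.166,.2],-86);print(get_state()["q"],get_state()["clock"])
w=snapshot("wrist");save(w,"w2.png")
for t in("shaft_tip","isolator_grip","controller"):
  print(t,[(d["uv"],d["conf"],atz(w,d["uv"],{"s":.09,"i":.091,"c":0}[t[0]],True)) for d in pinpoint(t,w)])
E
```

```text
clock: 2.98
tool_pos: [0.5326, 0.1489, 0.2469]
eef_rot: [0.761, -0.649, -0.0, -0.001]
contact_force: [1.5, -0.2, -0.6]
opening: 0.683
clock: 3.22
tool_pos: [0.5327, 0.146, 0.2467]
eef_rot: [0.732, -0.681, 0.0, 0.0]
contact_force: [-0.3, -0.5, 0.1]
opening: 0.68
slide [-0.0201 -0.0002  0.0466]
xyaw now -85.8291116770444 q7 -1.8744188581295425
turn [np.float64(0.17088832295560508)] other
[-0.3325  0.5896 -0.0306  1.7927  0.0255  0.7598 -1.8744] 3.225
shaft_tip [([436.1, 193.2], 0.7, array([0.5413, 0.0253, 0.09  ])), ([358.4, 174.6], 0.65, array([0.5532, 0.1083, 0.09  ]))]
isolator_grip [([295.3, 189.8], 0.72, array([0.5339, 0.1681, 0.091 ]))]
controller [([355.2, 177.0], 0.87, array([0.535 , 0.0989, 0.    ]))]
```

View pics/w2.png

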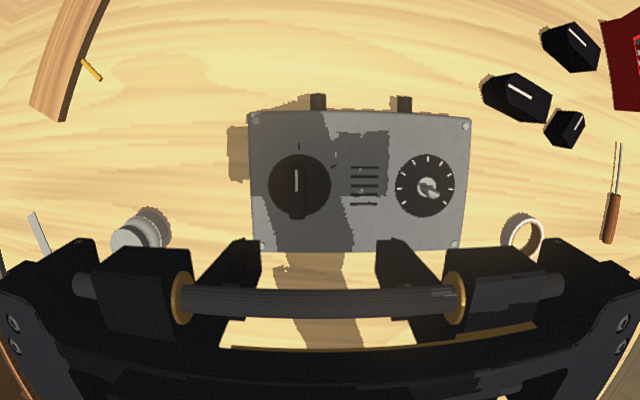

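```bash
python3 - <<'E'
from h import *
w=snapshot("wrist");save(w,"w2s.png",(390,150,470,220),(800,600))
save(w,"w2i.png",(255,140,345,230),(600,600))
E
python3 -m creep '[{"hand":0.06,"slide":[0,0,0],"turn":-10.6},{"hand":0.06,"slide":[0,0,0],"turn":-10.6},{"hand":0.06,"slide":[0,0,0],"turn":-10.6},{"hand":0.06,"slide":[0,0,0],"turn":-10.6},{"hand":0.06,"slide":[0,0,0],"turn":-10.6}]'
python3 -m creep '[{"hand":0.06,"slide":[0,0,0],"turn":-10.6},{"hand":0.06,"slide":[0,0,0],"turn":-10.6},{"hand":0.06,"slide":[0,0,0],"turn":-10.6},{"hand":0.06,"slide":[0,0,0],"turn":-10.6},{"hand":0.06,"slide":[0,0,0],"turn":-10.6}]'
python3 -m creep '[{"hand":0.06,"slide":[0,0,0],"turn":-10.6},{"hand":0.06,"slide":[0,0,0],"turn":-10.6},{"hand":0.06,"slide":[0,0,0],"turn":-10.6},{"hand":0.06,"slide":[0,0,0],"turn":-10.6},{"hand":0.06,"slide":[0,0,0],"turn":-10.6}]'
python3 -c "
from h import *
plan([.5314,.166,.15],-86);print(get_state()['q'])"
```

```text
clock: 4.1
tool_pos: [0.5328, 0.145, 0.2468]
eef_rot: [0.96, -0.281, 0.0, 0.0]
contact_force: [0.1, -0.1, -0.5]
opening: 0.682
clock: 4.72
tool_pos: [0.5329, 0.1449, 0.2468]
eef_rot: [0.984, 0.177, 0.0, 0.0]
contact_force: [-0.5, 0.6, 0.4]
opening: 0.679
clock: 5.35
tool_pos: [0.5329, 0.1447, 0.2467]
eef_rot: [0.802, 0.597, -0.0, 0.0]
contact_force: [0.9, 0.3, -0.7]
opening: 0.683
slide [ 0.02   -0.0076  0.0967]
xyaw now 73.35816187431031 q7 0.31450551579475433
turn [np.float64(-20.641838125689674)] other
[ 0.133   0.7049 -0.8377  1.7689  0.6299  0.9584  0.3145]
```

View pics/w2s.png

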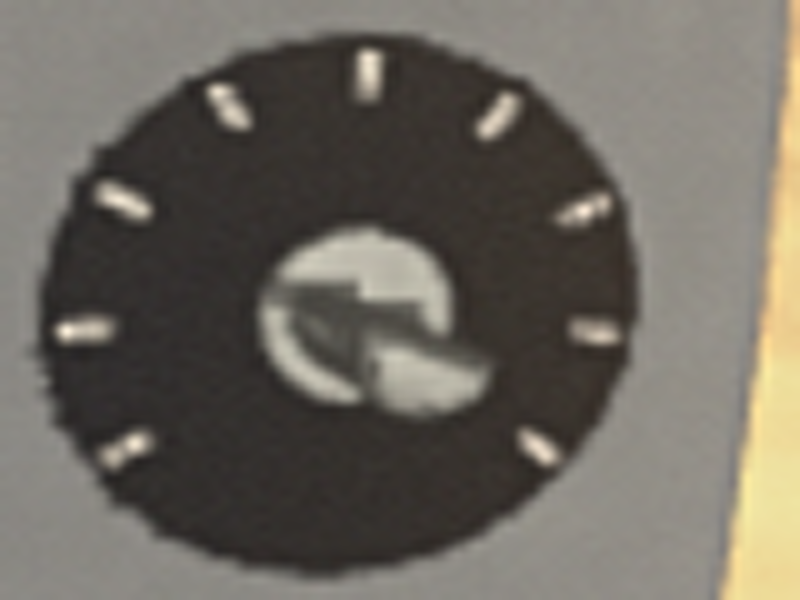

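View pics/w2i.png

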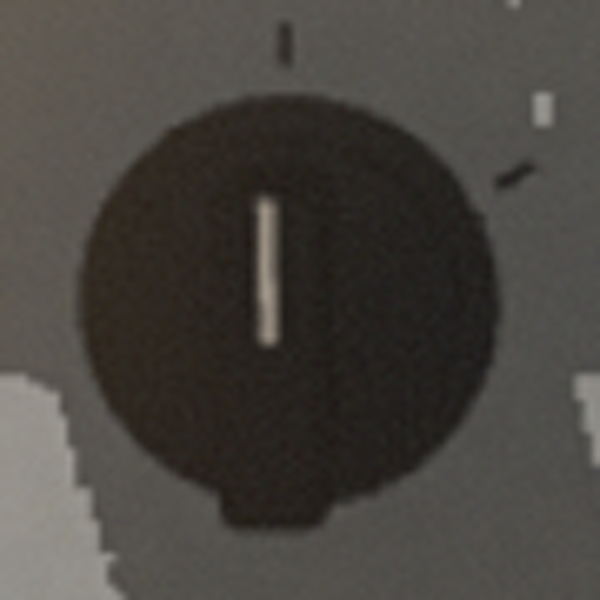

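```bash
python3 -m creep '[{"hand":0.06,"slide":[0.02,-0.007,0.02],"turn":-10.3},{"hand":0.06,"slide":[0,0,0.02],"turn":-10.3},{"hand":0.06,"slide":[0,0,0.02],"turn":0},{"hand":0.06,"slide":[0,0,0],"turn":0}]'
python3 -c "
from h import *
plan([.5314,.166,.086],-86);print(get_state()['q'])
w=snapshot('wrist');save(w,'w3.png')
T=w['camera_from_world'];print(-T[:3,:3].T@T[:3,3])
for t in('shaft_tip','isolator_grip'):
  print(t,[(d['uv'],d['conf'],atz(w,d['uv'],{'s':.09,'i':.091,'c':0}[t[0]],True)) for d in pinpoint(t,w)])
"
```

```text
clock: 5.85
tool_pos: [0.5312, 0.1654, 0.1852]
eef_rot: [0.685, 0.728, -0.002, -0.0]
contact_force: [-0.4, 0.3, 0.2]
opening: 0.678
slide [0.0007 0.0005 0.0992]
xyaw now 93.45205516055724 q7 0.496721336630527
turn [np.float64(-0.5479448394427777)] other
[ 0.0989  0.8147 -0.8628  1.8142  0.784   0.8992  0.4967]
[0.4643 0.1618 0.3223]
shaft_tip [([156.6, 211.5], 0.65, array([0.5423, 0.0269, 0.09  ]))]
isolator_grip [([321.0, 207.4], 0.63, array([0.5295, 0.1679, 0.091 ]))]
```

View pics/w3.png

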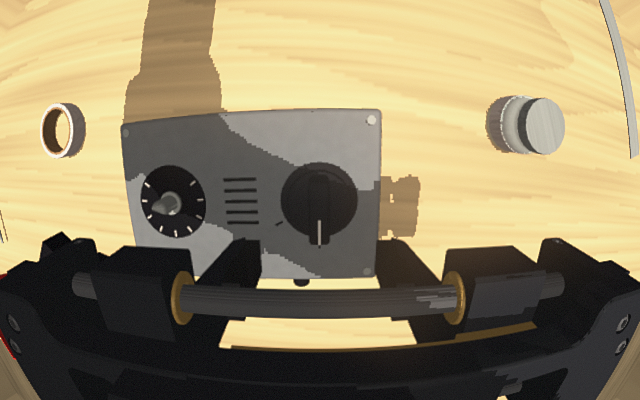

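```bash
python3 -m creep '[{"hand":0.06,"slide":[0,0,0.05],"turn":-0.5},{"hand":0.06,"slide":[0,0,0.04],"turn":0},{"hand":0.06,"slide":[0,0,0.009],"turn":0},{"hand":0.01,"slide":[0,0,0],"turn":0},{"hand":0.01,"slide":[0,0,0],"turn":0}]' 50
python3 -m creep '[{"hand":0.01,"slide":[0,0,0],"turn":0},{"hand":0.01,"slide":[0,0,0],"turn":0}]'
```

```text
clock: 6.62
tool_pos: [0.5329, 0.1677, 0.0895]
eef_rot: [0.681, 0.732, 0.001, 0.001]
contact_force: [-0.6, -0.0, -0.3]
opening: 0.475
clock: 6.88
tool_pos: [0.5323, 0.167, 0.0884]
eef_rot: [0.681, 0.732, 0.001, 0.0]
contact_force: [0.1, 0.7, 0.5]
opening: 0.247
```

```bash
python3 -m creep '[{"hand":0.005,"slide":[0,0,0.002],"turn":0},{"hand":0.005,"slide":[0,0,0],"turn":0}]'
python3 -m creep '[{"hand":0.005,"slide":[0,0,0],"turn":10},{"hand":0.005,"slide":[0,0,0],"turn":10},{"hand":0.005,"slide":[0,0,0],"turn":10},{"hand":0.005,"slide":[0,0,0],"turn":10},{"hand":0.005,"slide":[0,0,0],"turn":10}]'
python3 -m creep '[{"hand":0.005,"slide":[0,0,0],"turn":8},{"hand":0.005,"slide":[0,0,0],"turn":0},{"hand":0.06,"slide":[0,0,0],"turn":0},{"hand":0.06,"slide":[0,0,0],"turn":0},{"hand":0.06,"slide":[0,0,0],"turn":0}]'
```

```text
clock: 7.12
tool_pos: [0.5323, 0.1662, 0.0871]
eef_rot: [0.681, 0.732, -0.0, 0.001]
contact_force: [-1.3, -3.7, 12.6]
opening: 0.175
clock: 7.75
tool_pos: [0.532, 0.1654, 0.087]
eef_rot: [0.928, 0.373, -0.0, 0.002]
contact_force: [-2.4, -2.8, 11.3]
opening: 0.177
clock: 8.38
tool_pos: [0.5318, 0.1671, 0.0855]
eef_rot: [0.951, 0.31, -0.0, -0.0]
contact_force: [-0.2, -0.5, -0.2]
opening: 0.491
```

```bash
python3 -m creep '[{"hand":0.06,"slide":[0,0,-0.03],"turn":0},{"hand":0.06,"slide":[0,0,-0.06],"turn":0},{"hand":0.06,"slide":[-0.0,0.06,0],"turn":-7},{"hand":0.06,"slide":[0,0.06,0],"turn":-7},{"hand":0.06,"slide":[0,0.0,0],"turn":-7}]'
python3 -m creep '[{"hand":0.06,"slide":[0,0,0],"turn":0}]'
python3 -c "
from h import *
plan([.645,-.211,.1],-123.4);print(get_state()['q'])
w=snapshot('wrist');save(w,'w4.png')
T=w['camera_from_world'];print(-T[:3,:3].T@T[:3,3])
for t in('shaft_tip','isolator_grip','knob_center','knob_pointer'):
  print(t,[(d['uv'],round(d['conf'],2),atz(w,d['uv'],{'s':.09,'i':.091,'k':.022}[t[0]],True)) for d in pinpoint(t,w)])
"
```

```text
clock: 9.0
tool_pos: [0.6114, 0.0681, 0.1747]
eef_rot: [0.88, 0.476, -0.0, 0.002]
contact_force: [-1.3, 1.2, -0.3]
opening: 0.686
clock: 9.12
tool_pos: [0.6081, 0.0743, 0.1751]
eef_rot: [0.879, 0.477, -0.0, -0.001]
contact_force: [-0.3, 0.4, -0.4]
opening: 0.682
slide [-0.2193  0.1863  0.0748]
xyaw now 57.027664434429944 q7 0.18390986917441715
turn [np.float64(0.42766443442994273)] other
[ 0.1987  0.8537 -0.7395  1.6548  0.694   0.9148  0.1839]
[0.5519 0.1115 0.3122]
shaft_tip [([215.7, 174.5], 0.66, array([0.5415, 0.0267, 0.09  ]))]
isolator_grip [([365.1, 58.5], 0.87, array([0.5311, 0.165 , 0.091 ]))]
knob_center []
knob_pointer [([246.5, 307.8], 0.79, array([ 0.6768, -0.0661,  0.022 ]))]
```

View pics/w4.png

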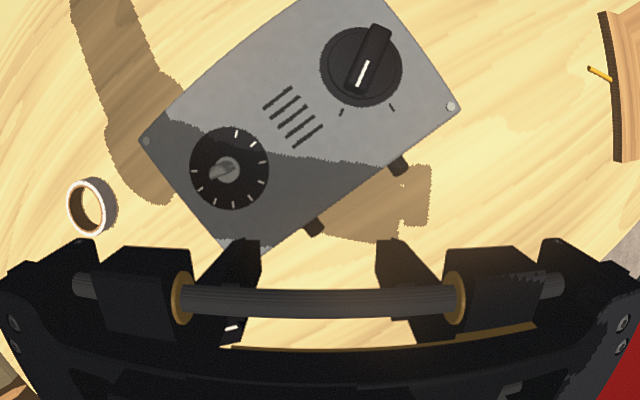

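```bash
python3 -m creep '[{"hand":0.06,"slide":[-0.03,0.02,0.02],"turn":0},{"hand":0.06,"slide":[-0.04,0.02,0.015],"turn":0},{"hand":0.06,"slide":[0,0.0,0],"turn":0},{"hand":0.06,"slide":[0,0,0],"turn":0}]'
cat > rect.py <<'E'
from h import *
import sys
def rect(w,z,c,half,n=600):
    # image: right = -y? use right=+x world, up=+y
    xs=np.linspace(c[0]-half,c[0]+half,n); ys=np.linspace(c[1]+half,c[1]-half,n)
    X,Y=np.meshgrid(xs,ys); P=np.stack([X,Y,np.full_like(X,z),np.ones_like(X)],-1)@w["camera_from_world"].T
    th=np.arctan2(np.hypot(P[...,0],P[...,1]),P[...,2]); ph=np.hypot(P[...,0],P[...,1])+1e-12
    K=w["mtx"]; u=K[0,2]+K[0,0]*th*P[...,0]/ph; v=K[1,2]+K[1,1]*th*P[...,1]/ph
    return cv2.remap(w["frame"][:,:,::-1],u.astype(np.float32),v.astype(np.float32),cv2.INTER_CUBIC)
E
python3 -c "
from rect import *
w=snapshot('wrist');save(w,'w5.png')
T=w['camera_from_world'];print(-T[:3,:3].T@T[:3,3],T)
for t in('shaft_tip',):
  print(t,[(d['uv'],round(d['conf'],2),atz(w,d['uv'],{'s':.09,'i':.091,'k':.022}[t[0]],True)) for d in pinpoint(t,w)])
cv2.imwrite('pics/r5.png',rect(w,.09,(.5415,.0264),.02))
cv2.imwrite('pics/r5b.png',rect(w,.06,(.5415,.0264),.04))
"
```

```text
clock: 9.88
tool_pos: [0.6041, -0.0045, 0.1411]
eef_rot: [0.878, 0.479, 0.001, -0.0]
contact_force: [0.9, -0.1, 0.1]
opening: 0.683
[0.5475 0.0325 0.2781] [[ 0.5417  0.8406  0.0016 -0.3243]
 [ 0.8102 -0.5226  0.2652 -0.5004]
 [ 0.2238 -0.1424 -0.9642  0.1502]
 [ 0.      0.      0.      1.    ]]
shaft_tip [([303.2, 116.9], 0.7, array([0.5407, 0.0268, 0.09  ]))]
```

View pics/r5.png

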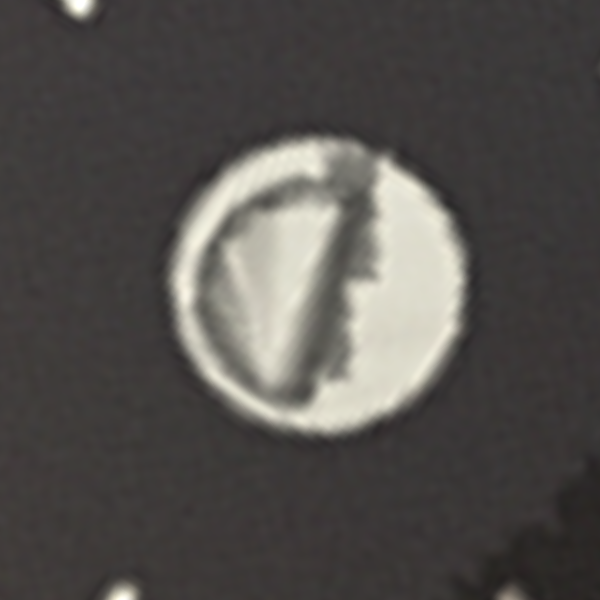

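View pics/r5b.png

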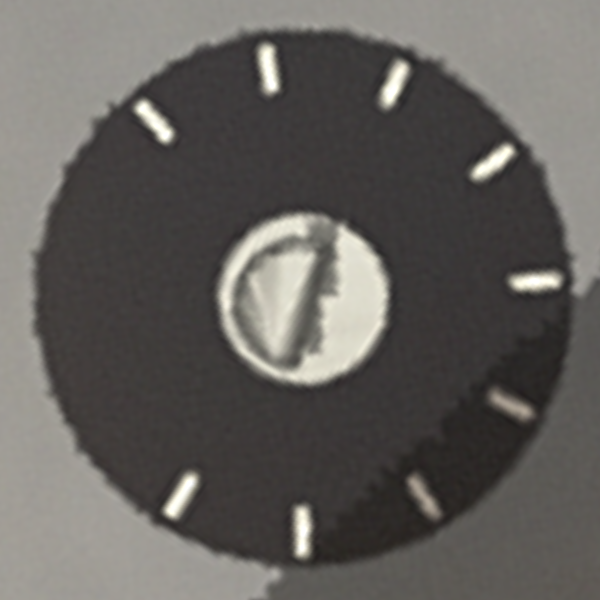

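```bash
python3 -c "
from rect import *
w=snapshot('wrist')
im=rect(w,.088,(.5415,.0264),.013)
g=cv2.convertScaleAbs(im,alpha=1.3)
cv2.imwrite('pics/r6.png',g)
g2=cv2.cvtColor(rect(w,.06,(.5415,.0264),.02),cv2.COLOR_BGR2GRAY)
# collar circle fit at z .06
t=cv2.threshold(cv2.medianBlur(g2,7),0,255,cv2.THRESH_OTSU)[1]
cs=cv2.findContours(t,cv2.RETR_EXTERNAL,cv2.CHAIN_APPROX_NONE)[0]
c=min(cs,key=lambda c:abs(cv2.pointPolygonTest(c,(300.,300.),True)-150) if cv2.contourArea(c)>5000 else 1e9)
(x,y),r=cv2.minEnclosingCircle(c);print(x,y,r, .5415+(x-299.5)/15000,.0264-(y-299.5)/15000,r/15)
"
```

```text
306.79248046875 297.16802978515625 171.93374633789062 0.5419861653645833 0.02655546468098958 11.462249755859375
```

View pics/r6.png

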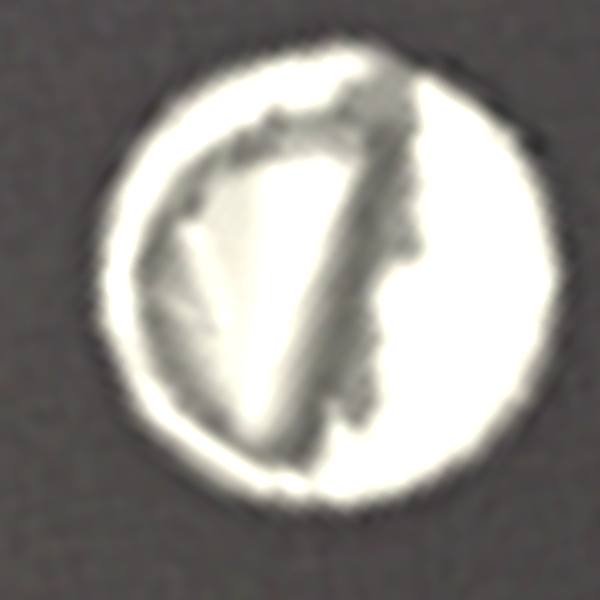

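```bash
python3 -m creep '[{"hand":0.05,"slide":[-0.038,0.037,0],"turn":0},{"hand":0.05,"slide":[-0.038,0.037,0],"turn":0},{"hand":0.05,"slide":[-0.038,0.037,0],"turn":0},{"hand":0.05,"slide":[-0.037,0.035,0],"turn":0},{"hand":0.05,"slide":[0,0,0],"turn":0}]'
python3 -c "
from rect import *
plan([.645,-.211,.022],-123.4);print(get_state()['q'])
w=snapshot('wrist');save(w,'w7.png')
for t in('knob_center','knob_pointer'):
  print(t,[(d['uv'],round(d['conf'],2),atz(w,d['uv'],.022,True)) for d in pinpoint(t,w)])
cv2.imwrite('pics/r7.png',rect(w,.044,(.645,-.211),.05))
"
```

```text
clock: 10.65
tool_pos: [0.6449, -0.2175, 0.1403]
eef_rot: [0.88, 0.475, -0.001, 0.002]
contact_force: [0.3, 1.6, 0.2]
opening: 0.566
slide [ 0.0058 -0.0038  0.1183]
xyaw now 56.711520411767005 q7 0.671569032488952
turn [np.float64(0.11152041176700322)] other
[ 0.6112  0.9802 -0.7428  1.4542  0.7371  0.9976  0.6716]
knob_center [([325.9, 192.6], 0.73, array([ 0.6427, -0.2074,  0.022 ])), ([442.4, 152.5], 0.69, array([ 0.6678, -0.1026,  0.022 ]))]
knob_pointer [([323.7, 230.7], 0.8, array([ 0.6705, -0.2276,  0.022 ])), ([481.7, 139.5], 0.71, array([ 0.6778, -0.0621,  0.022 ]))]
```

View pics/w7.png

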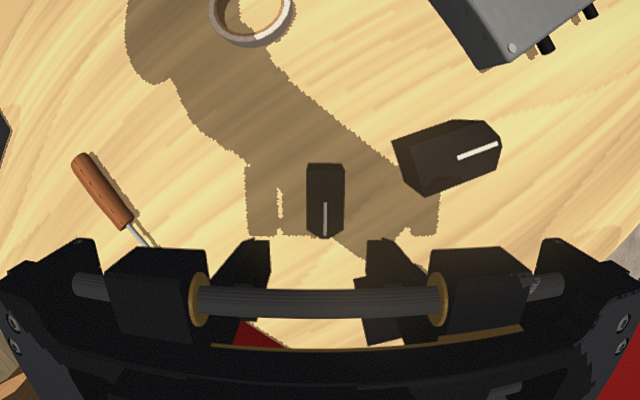

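View pics/r7.png

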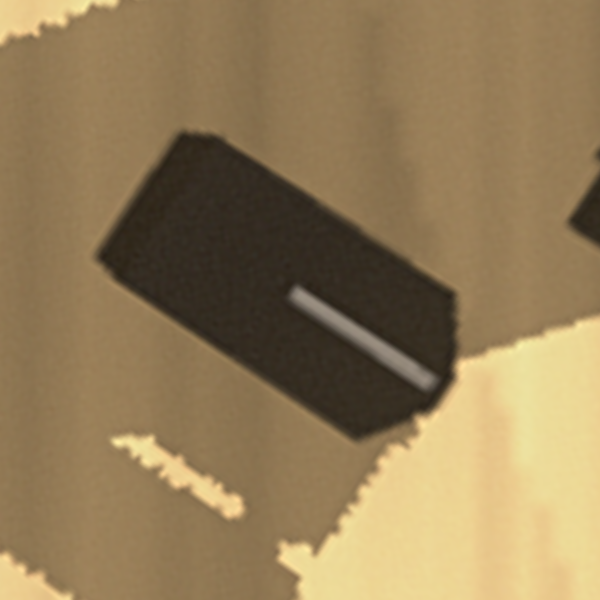

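```bash
python3 -m creep '[{"hand":0.05,"slide":[0.006,-0.007,0.04],"turn":0},{"hand":0.05,"slide":[0,0,0.03],"turn":0},{"hand":0.05,"slide":[0,0,0],"turn":0}]'
python3 -c "
from rect import *
plan([.6425,-.2083,.014],-123.2)
w=snapshot('wrist');save(w,'w8.png')
print(boxes_of('knob_center',w))
"
```

```text
clock: 11.18
tool_pos: [0.6406, -0.2004, 0.0689]
eef_rot: [0.877, 0.48, -0.002, -0.002]
contact_force: [-0.3, 0.2, -0.3]
opening: 0.567
slide [-0.0056  0.0061  0.0549]
xyaw now 57.388781983806915 q7 0.5993800100964609
turn [np.float64(0.5887819838069106)] other
[{'uv': [375.8, 338.3], 'conf': 0.93}, {'uv': [470.1, 186.9], 'conf': 0.65}, {'uv': [307.9, 239.1], 'conf': 0.63}]
```

View pics/w8.png

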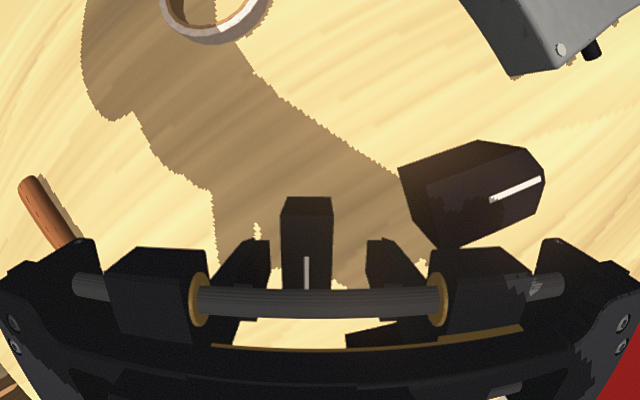

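```bash
python3 -c "
from rect import *
w=snapshot('wrist')
st,M,p=tool()
for uv in((447,248),(398,167)):
  q=atz(w,uv,.06,True);print(q, M.T@(q-np.array([.6425,-.2083,.06])))
plan([.6425,-.2083,.014],-123.2)
cv2.imwrite('pics/r8.png',rect(w,.044,(.645,-.211),.05))
"
```

```text
[ 0.681  -0.1395  0.06  ] [ 0.0787 -0.0049  0.0001]
[ 0.6262 -0.1426  0.06  ] [ 0.0465 -0.0493 -0.    ]
slide [-0.006   0.0027  0.0584]
xyaw now 57.24041230094771 q7 0.5996742368656891
turn [np.float64(0.4404123009477132)] other
```

View pics/r8.png

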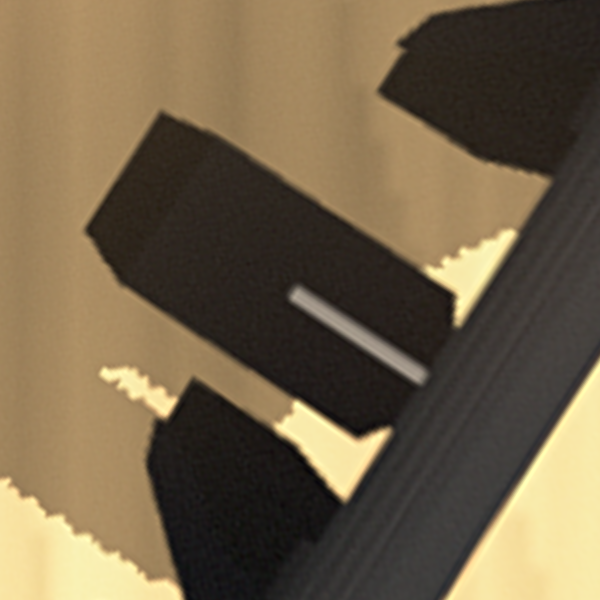

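```bash
python3 -m creep '[{"hand":0.05,"slide":[-0.0045,0.003,0.025],"turn":0.4},{"hand":0.05,"slide":[0,0,0.025],"turn":0},{"hand":0.05,"slide":[0,0,0.004],"turn":0},{"hand":0.05,"slide":[0,0,0],"turn":0}]'
python3 -c "
from rect import *
plan([.6425,-.2083,.014],-123.2)"
```

```text
clock: 11.82
tool_pos: [0.6419, -0.2081, 0.016]
eef_rot: [0.88, 0.475, -0.0, -0.001]
contact_force: [0.3, 1.2, -0.6]
opening: 0.565
slide [0.0001 0.0006 0.002 ]
xyaw now 56.77495466802584 q7 0.5660844694087444
turn [np.float64(-0.02504533197415526)] other
```

```bash
python3 -m creep '[{"hand":0.02,"slide":[0,0.001,0.001],"turn":0},{"hand":0.02,"slide":[0,0,0],"turn":0},{"hand":0.02,"slide":[0,0,0],"turn":0},{"hand":0.02,"slide":[0,0,0],"turn":0}]' 40
python3 -m creep '[{"hand":0.02,"slide":[0,0,0],"turn":0}]'
python3 -c "
from rect import *
plan([.6425,-.2083,.014],-123.2)"
```

```text
clock: 12.32
tool_pos: [0.6435, -0.2091, 0.0164]
eef_rot: [0.88, 0.475, 0.0, 0.0]
contact_force: [0.6, 0.1, 1.6]
opening: 0.335
clock: 12.45
tool_pos: [0.6435, -0.2091, 0.0163]
eef_rot: [0.88, 0.475, 0.0, 0.0]
contact_force: [0.3, 0.3, 4.3]
opening: 0.338
slide [ 0.0001 -0.0013  0.0023]
xyaw now 56.75696168052497 q7 0.5678224659868781
turn [np.float64(-0.04303831947504477)] other
```

```bash
python3 -m creep '[{"hand":0.02,"slide":[0,0,-0.04],"turn":0},{"hand":0.02,"slide":[0,0,-0.06],"turn":0},{"hand":0.02,"slide":[0,0,-0.04],"turn":0},{"hand":0.02,"slide":[0,0,0],"turn":0}]'
python3 -c "
from rect import *
plan([.5418,.0267,.156],-106)
print(get_state()['q'])
w=snapshot('wrist');save(w,'w9.png',(230,190,390,300),(800,550))
st,M,p=tool()
print(p,[(d['uv'],d['conf']) for d in pinpoint('knob_center',w)])
T=w['camera_from_world']
for y in (-.0253,-.0013-.0,.0307):
  for x in(-.015,.015):
    for z in(-.0277,.0163):
      P=T@np.append(p+M@[x,y,z],1); ph=np.hypot(P[0],P[1]);th=np.arctan2(ph,P[2]);K=w['mtx']
      print((x,y,z),K[0,2]+K[0,0]*th*P[0]/ph,K[1,2]+K[1,1]*th*P[1]/ph)
"
```

```text
clock: 12.95
tool_pos: [0.645, -0.2089, 0.1592]
eef_rot: [0.88, 0.475, 0.002, 0.002]
contact_force: [-0.0, 0.2, -1.4]
opening: 0.34
slide [ 0.1404 -0.2155  0.0023]
xyaw now 56.74762734658479 q7 0.669723809758121
turn [np.float64(-17.252372653415193)] other
[ 0.6087  0.9542 -0.7567  1.4562  0.7203  1.0147  0.6697]
[ 0.6433 -0.2091  0.1566] [([423.4, 152.3], 0.89), ([318.5, 266.5], 0.55)]
(-0.015, -0.0253, -0.0277) 274.51918068412033 230.4192434850521
(-0.015, -0.0253, 0.0163) 285.5183289056528 200.96343326895314
(0.015, -0.0253, -0.0277) 352.23196740900187 230.4010512619194
(0.015, -0.0253, 0.0163) 343.05179401356503 200.91248828158447
(-0.015, -0.0013, -0.0277) 277.550099619541 284.2458263848683
(-0.015, -0.0013, 0.0163) 286.9234350090905 243.49945121571886
(0.015, -0.0013, -0.0277) 349.82233121446086 284.30595092983145
(0.015, -0.0013, 0.0163) 341.9588168756472 243.48695980419714
(-0.015, 0.0307, -0.0277) 281.8325225269467 342.0729926769936
(-0.015, 0.0307, 0.0163) 289.08792339775613 293.3282092226185
(0.015, 0.0307, -0.0277) 346.4163745075278 342.1772136791378
(0.015, 0.0307, 0.0163) 340.2717488634726 293.34907449437753
```

View pics/w9.png

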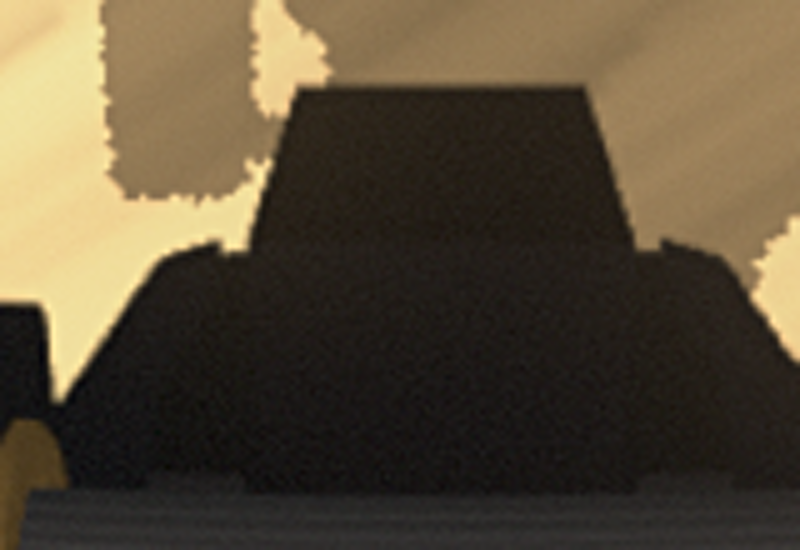

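```bash
python3 -c "
from rect import *
Cs=[];ps=[];pp=[];qs=[]
for i in range(6):
  w=snapshot('wrist');st,M,p=tool()
  T=w['camera_from_world'];Cs.append(-T[:3,:3].T@T[:3,3]);ps.append(p)
  a=M.T@(Cs[-1]-p); pp.append(a);qs.append(T[:3,:3]@M)
print(np.array(Cs));print(np.array(ps));print(np.array(pp));print(np.mean(qs,0),np.std(qs,0))
for n in ('top','side'):
  s=snapshot(n)
  for t in('knob_center','knob_pointer','shaft_tip'):
    print(n,t,[(d['uv'],round(d['conf'],2)) for d in pinpoint(t,s)])
  save(s,n+'9.png')
  print('proj kc',proj(s,p-[0,0,-.0057]))
"
```

```text
[[ 0.5862 -0.1716  0.2919]
 [ 0.5859 -0.1717  0.2911]
 [ 0.5859 -0.1716  0.2907]
 [ 0.586  -0.1716  0.2907]
 [ 0.5861 -0.1715  0.2909]
 [ 0.5863 -0.1714  0.2912]]
[[ 0.6417 -0.2093  0.154 ]
 [ 0.6416 -0.2092  0.1536]
 [ 0.6417 -0.2091  0.1536]
 [ 0.6419 -0.209   0.1538]
 [ 0.6422 -0.2089  0.1541]
 [ 0.6424 -0.2089  0.1544]]
[[ 0.0008 -0.0674 -0.1377]
 [ 0.0006 -0.0676 -0.1372]
 [ 0.0005 -0.0677 -0.1369]
 [ 0.0005 -0.0677 -0.1368]
 [ 0.0005 -0.0677 -0.1367]
 [ 0.0005 -0.0677 -0.1366]]
[[ 1.     -0.     -0.0001]
 [-0.      0.9641 -0.2654]
 [ 0.0001  0.2654  0.9641]] [[0.     0.     0.0004]
 [0.0001 0.0002 0.0007]
 [0.0003 0.0007 0.0002]]
top knob_center [([360.5, 176.6], 0.77), ([398.3, 140.8], 0.53), ([281.5, 234.2], 0.46), ([412.7, 177.3], 0.45)]
top knob_pointer [([343.4, 177.6], 0.88), ([378.6, 133.8], 0.74), ([167.4, 274.1], 0.17)]
top shaft_tip [([308.3, 225.1], 0.59)]
proj kc [409.5272 176.9926]
side knob_center [([402.4, 269.0], 0.55), ([350.3, 239.9], 0.41)]
side knob_pointer [([402.0, 252.4], 0.64), ([351.9, 228.2], 0.36)]
side shaft_tip [([302.7, 198.3], 0.57)]
proj kc [361.0558 247.3867]
```

View pics/side9.png

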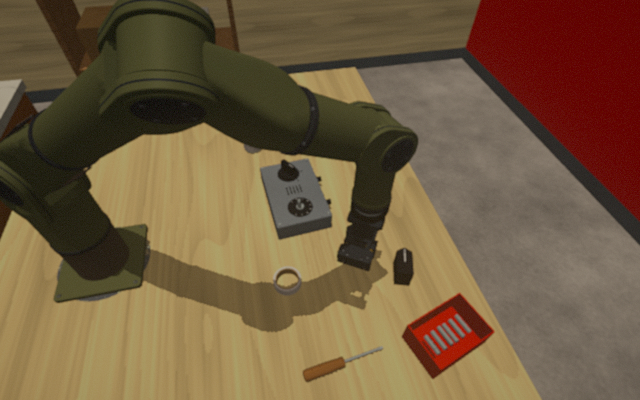

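```bash
python3 -c "
from rect import *
w=snapshot('wrist');save(w,'w10.png',(230,190,390,300),(800,550));K=w['mtx']
Rm=np.array([[1,0,0],[0,.9641,-.2654],[0,.2654,.9641]]);c=np.array([.0003,-.0682,-.137])
def back(uv,z):
  x=(uv[0]-K[0,2])/K[0,0];y=(uv[1]-K[1,2])/K[1,1];r=np.hypot(x,y);k=np.sin(r)/r
  d=Rm.T@np.array([x*k,y*k,np.cos(r)]); return c+d*(z-c[2])/d[2]
for uv,z in (((289.4,207.4),.0163),((347,207.4),.0163),((280,238.6),-.0277),((356.6,238.6),-.0277)): print(uv,back(uv,z))
# fingertips in picture w9: inner tips approx
for uv in ((230+215/5,190+245/5),(230+663/5,190+243/5)): print('tip',back(uv,.008))
"
```

```text
(289.4, 207.4) [-0.0143 -0.0244  0.0163]
(347, 207.4) [ 0.0154 -0.0244  0.0163]
(280, 238.6) [-0.0141 -0.0246 -0.0277]
(356.6, 238.6) [ 0.0151 -0.0246 -0.0277]
tip [-0.0224 -0.0101  0.008 ]
tip [ 0.023  -0.0103  0.008 ]
```

View pics/w10.png

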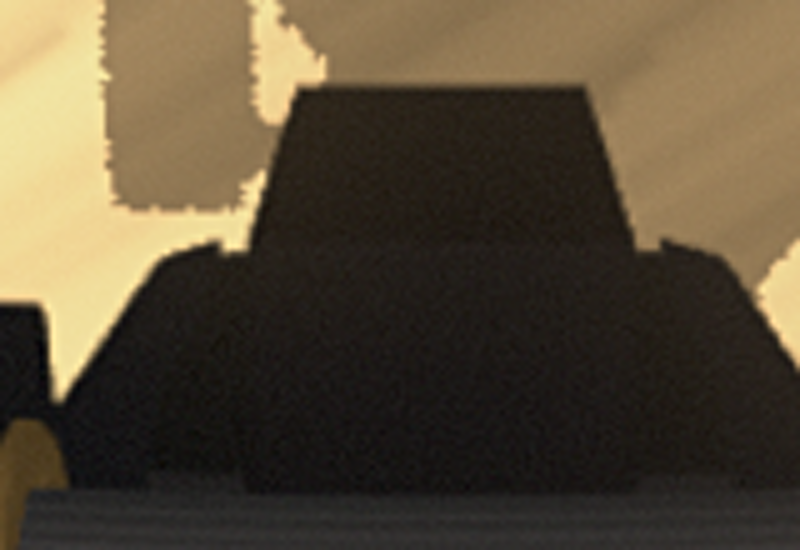

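```bash
python3 -m creep '[{"hand":0.02,"slide":[0.041,-0.0365,0],"turn":0},{"hand":0.02,"slide":[0.041,-0.0365,0],"turn":0},{"hand":0.02,"slide":[0.041,-0.0365,0],"turn":0},{"hand":0.02,"slide":[0.04,-0.0365,0],"turn":-8.6},{"hand":0.02,"slide":[0,0,0],"turn":-8.6}]'
python3 -m creep '[{"hand":0.02,"slide":[0,0,0],"turn":0},{"hand":0.02,"slide":[0,0,0],"turn":0},{"hand":0.02,"slide":[0,0,0],"turn":0}]'
python3 -c "
from rect import *
for i in range(2):
  w=snapshot('wrist')
  print('tip',[(d['uv'],round(d['conf'],2),atz(w,d['uv'],.09,True)) for d in pinpoint('shaft_tip',w)])
save(w,'w11.png')
plan([.5418,.0267,.15],-106)
cv2.imwrite('pics/r11.png',rect(w,.088,(.5415,.0264),.013))
g2=cv2.cvtColor(rect(w,.06,(.5415,.0264),.02),cv2.COLOR_BGR2GRAY)
t=cv2.threshold(cv2.medianBlur(g2,7),0,255,cv2.THRESH_OTSU)[1]
cs=cv2.findContours(t,cv2.RETR_EXTERNAL,cv2.CHAIN_APPROX_NONE)[0]
for c in cs:
  if cv2.contourArea(c)>5000:
    (x,y),r=cv2.minEnclosingCircle(c);print('collar',.5415+(x-299.5)/15000,.0264-(y-299.5)/15000,r/15)
"
```

```text
clock: 14.42
tool_pos: [0.6095, 0.0147, 0.1571]
eef_rot: [0.794, 0.607, 0.002, -0.001]
contact_force: [0.7, -0.7, -1.4]
opening: 0.335
clock: 14.8
tool_pos: [0.6104, 0.0063, 0.1556]
eef_rot: [0.8, 0.6, -0.0, 0.0]
contact_force: [-0.3, -0.1, -0.9]
opening: 0.336
tip [([316.3, 115.8], 0.68, array([0.5421, 0.0256, 0.09  ]))]
tip [([317.9, 116.2], 0.5, array([0.5426, 0.0269, 0.09  ]))]
slide [-0.0001 -0.0713  0.0057]
xyaw now 73.90056567510165 q7 0.5111475705971543
turn [np.float64(-0.09943432489836823)] other
collar 0.5420333333333334 0.0266 11.465220133463541
```

View pics/r11.png

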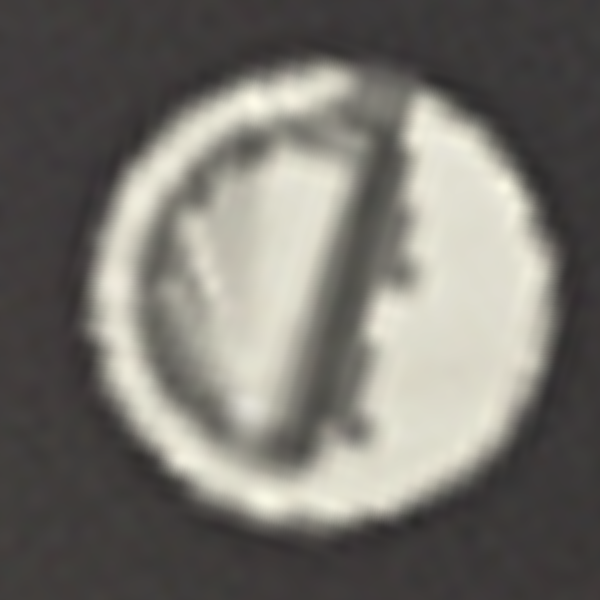

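View pics/w11.png

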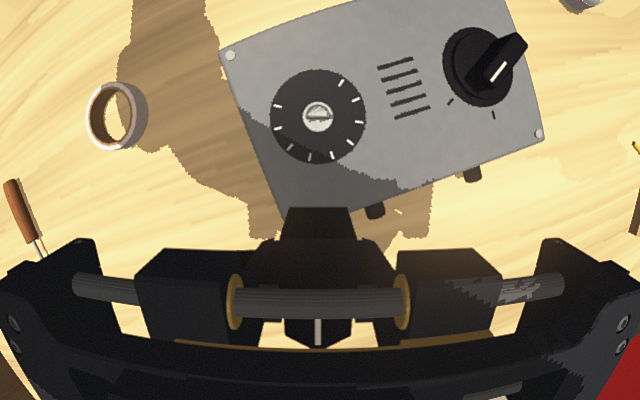

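```bash
python3 -c "
import cv2,numpy as np
g=cv2.GaussianBlur(cv2.cvtColor(cv2.imread('pics/r11.png'),cv2.COLOR_BGR2GRAY),(0,0),4).astype(float)
a=[];b=[]
for r in range(180,401,20):
  row=g[r,250:420]; m=250+row.argmin(); d=np.gradient(g[r]); e=240+d[240:m].argmin(); print(r,m,e,int(row.min())); a.append((r,m));b.append((r,e))
for s in(a,b):
  s=np.array(s);k=np.polyfit(s[:,0],s[:,1],1);print(np.degrees(np.arctan(k[0])),k[1]+k[0]*300)
"
```

```text
180 376 350 79
200 370 345 76
220 364 336 81
240 360 329 84
260 354 321 84
280 348 320 83
300 344 313 81
320 337 308 83
340 333 300 85
360 327 295 87
380 325 293 84
400 319 274 79
-14.516029429872946 343.8275058275058
-17.303820242088708 312.2179487179487
```

```bash
python3 -m creep '[{"hand":0.02,"slide":[0,-0.035,0],"turn":-0.7},{"hand":0.02,"slide":[0,-0.0355,0],"turn":0},{"hand":0.02,"slide":[0,0,0.02],"turn":0},{"hand":0.02,"slide":[0,0,0.018],"turn":0},{"hand":0.02,"slide":[0,0,0],"turn":0}]' 50
python3 -m creep '[{"hand":0.02,"slide":[0,0,0],"turn":0},{"hand":0.02,"slide":[0,0,0],"turn":0}]'
python3 -c "
from rect import *
plan([.5425,.0260,.0833],-105.3);print(get_state()['contact_force'],get_state()['moment'])"
```

```text
clock: 15.62
tool_pos: [0.5422, 0.0257, 0.1158]
eef_rot: [0.795, 0.606, -0.001, -0.0]
contact_force: [-0.4, 0.1, -0.7]
opening: 0.334
clock: 15.88
tool_pos: [0.543, 0.0265, 0.118]
eef_rot: [0.795, 0.606, 0.001, 0.0]
contact_force: [0.5, 0.6, -0.7]
opening: 0.332
slide [-0.0007 -0.0004  0.0347]
xyaw now 74.63649204372662 q7 0.3172852752935003
turn [np.float64(-0.06350795627338357)] other
[ 0.4701  0.5609 -0.7153] [ 0.071  -0.0711  0.0194]
```

```bash
python3 -m creep '[{"hand":0.02,"slide":[-0.0005,0,0.006],"turn":0},{"hand":0.02,"slide":[0,0,0.004],"turn":0},{"hand":0.02,"slide":[0,0,0.004],"turn":0},{"hand":0.02,"slide":[0,0,0],"turn":0}]'
python3 -c "
from rect import *
plan([.5425,.0260,.0833],-105.3);print(get_state()['contact_force'],get_state()['moment'])"
python3 -m creep '[{"hand":0.02,"slide":[0,0,0.002],"turn":0},{"hand":0.02,"slide":[0,0,0.002],"turn":0},{"hand":0.02,"slide":[0,0,0],"turn":0}]'
python3 -c "
from rect import *
plan([.5425,.0260,.0833],-105.3);print(get_state()['contact_force'],get_state()['moment'])"
```

```text
clock: 16.38
tool_pos: [0.542, 0.0259, 0.1033]
eef_rot: [0.795, 0.606, -0.0, -0.0]
contact_force: [-0.9, -0.1, -0.1]
opening: 0.333
slide [0.0002 0.0005 0.02  ]
xyaw now 74.67145106826281 q7 0.29452709827077306
turn [np.float64(-0.028548931737191197)] other
[-0.8586 -0.1338 -0.1203] [ 0.0264 -0.14    0.0531]
clock: 16.75
tool_pos: [0.5422, 0.0259, 0.0996]
eef_rot: [0.795, 0.606, -0.0, 0.0]
contact_force: [-0.6, -0.3, -0.3]
opening: 0.337
slide [0.0002 0.0003 0.0163]
xyaw now 74.66602706050647 q7 0.28783916700350326
turn [np.float64(-0.033972939493537524)] other
[-0.6436 -0.2805 -0.2703] [ 0.061  -0.1887 -0.0375]
```

```bash
python3 -m creep '[{"hand":0.02,"slide":[0,0,0.004],"turn":0},{"hand":0.02,"slide":[0,0,0.004],"turn":0},{"hand":0.02,"slide":[0,0,0.002],"turn":0},{"hand":0.02,"slide":[0,0,0],"turn":0}]'
python3 -c "
from rect import *
plan([.5425,.0260,.0833],-105.3);print(get_state()['contact_force'],get_state()['moment'])"
python3 -m creep '[{"hand":0.02,"slide":[0,0,0.002],"turn":0},{"hand":0.02,"slide":[0,0,0],"turn":0},{"hand":0.02,"slide":[0,0,0],"turn":0}]'
python3 -c "
from rect import *
plan([.5425,.0260,.0833],-105.3);print(get_state()['contact_force'],get_state()['moment'])"
```

```text
clock: 17.25
tool_pos: [0.5421, 0.0259, 0.0895]
eef_rot: [0.795, 0.606, -0.0, -0.0]
contact_force: [-0.1, -0.3, -0.8]
opening: 0.336
slide [0.0002 0.0004 0.0062]
xyaw now 74.66816277594194 q7 0.27097905810815165
turn [np.float64(-0.03183722405805156)] other
[-0.0936 -0.3191 -0.7521] [ 0.0841 -0.1519 -0.0462]
clock: 17.62
tool_pos: [0.5424, 0.026, 0.088]
eef_rot: [0.795, 0.606, 0.0, 0.0]
contact_force: [-0.3, -0.5, 1.9]
opening: 0.337
slide [-0.      0.0001  0.0047]
xyaw now 74.666022472424 q7 0.2675797125284026
turn [np.float64(-0.03397752757598482)] other
[-0.3258 -0.522   1.8596] [-0.009  -0.0723  0.0015]
```

```bash
python3 -m creep '[{"hand":0.02,"slide":[0,0,0.002],"turn":0},{"hand":0.02,"slide":[0,0,0.002],"turn":0},{"hand":0.02,"slide":[0,0,0.002],"turn":0},{"hand":0.02,"slide":[0,0,0],"turn":0},{"hand":0.02,"slide":[0,0,0],"turn":0}]'
python3 -m creep '[{"hand":0.02,"slide":[0,0,0.001],"turn":0},{"hand":0.02,"slide":[0,0,0],"turn":0},{"hand":0.02,"slide":[0,0,0],"turn":0}]'
```

```text
clock: 18.25
tool_pos: [0.5425, 0.0261, 0.083]
eef_rot: [0.795, 0.607, 0.0, 0.001]
contact_force: [-2.7, -1.3, 14.3]
opening: 0.334
clock: 18.62
tool_pos: [0.5426, 0.0262, 0.0828]
eef_rot: [0.795, 0.607, 0.001, 0.001]
contact_force: [-5.1, -0.6, 21.1]
opening: 0.33
```

```bash
python3 -c "
from rect import *
w=snapshot('wrist');save(w,'w12.png')
s=snapshot('side');save(s,'side12.png',(220,110,420,260),(800,600))
st=get_state();print(st['tool_pos'],st['contact_force'],st['opening'],st['clock'],st['qd'])"
```

```text
[0.5426 0.0261 0.0828] [-3.9302 -2.2674 21.0928] 0.33720842270713314 18.725 [ 0.0003  0.002   0.0002  0.     -0.0024 -0.      0.0004]
```

View pics/w12.png

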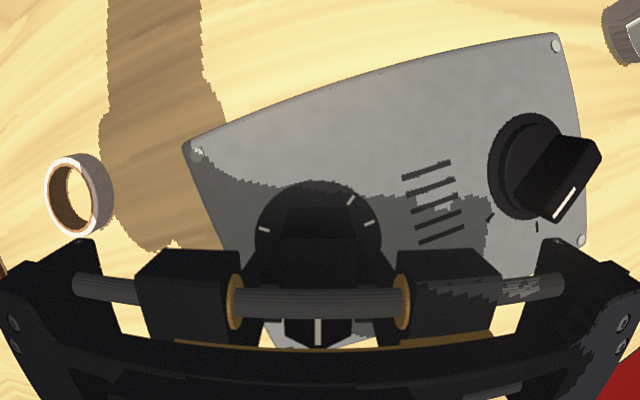

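View pics/side12.png

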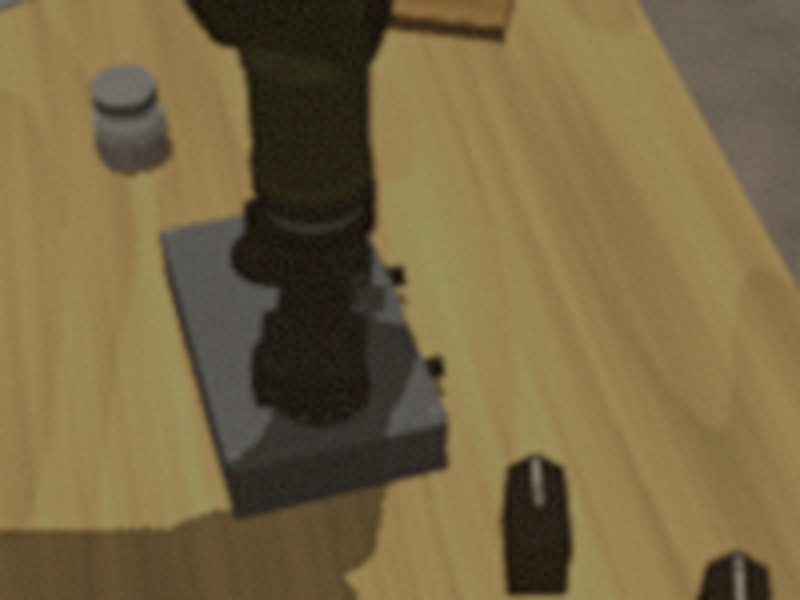

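```bash
python3 -c "
from h import *
print(finish_job());st=get_state();print(st['tool_pos'],st['contact_force'],st['opening'])"
```

```text
the job is handed in; nothing more can be done
None
the job is handed in; nothing more can be done
```

I turned the main switch clockwise and released it; in the wrist pictures its line ends at the off tick. I then picked up the smallest of the three knobs, the 44 mm one, turned it to the shaft's flat (nose at about -15°), pushed it home and pressed it down. The job was handed in at about 18.7 s with the knob still gripped.

- **Home:** the knob went on freely and first pushed back at TCP height 0.088 m, where 0.0883 m was expected for home.
- **Pressed down:** the TCP stopped at 0.0828 m (0.0833 m expected at the stop). A further 1 mm command only raised the push from 14 to 21 N, so the shaft looks to be on its stop. I could not read the shaft's travel directly.
- **Grip:** the opening was 29.7 mm on the 30 mm knob, with the grip set to 50 N.
- **Alignment:** estimates of the flat's angle ran from about -12° to -18°, and one reading of the tip's centre was about 1.5 mm off the others. The free fit suggests the values I used were good.
- **Bystanders:** the tape roll and jar looked untouched in the last pictures. The screwdriver was not in the last views, but nothing went near it. I did not re-measure any of their positions.

The hand-in gave no verdict, and the state could not be read afterwards.

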